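# Vent the drying cabinet and hold its gate open

### The arm

A 6-joint arm with a two-finger parallel gripper is mounted at the origin on the work surface. World frame = base frame: x ahead of the robot, y to its left, z up, the work surface at z = 0. Lengths are in m, angles in rad, forces in N, time in s.
With the tool pointing down it reaches from about 0.375 to 0.9 m from the base axis. Payload 3.1 kg.
Tool frame: the origin (TCP) lies midway between the tips of the shut fingers; the grasp point (between the pads) lies 19 mm behind it; z points along the fingers, y is the direction in which the jaws open and shut (so a half turn about z gives the same grasp; the last joint's range is limited). The gripper opens to 87 mm and grips with 3 to 60 N. Pads are 19 mm wide; open, the fingers measure 117 mm over their backs; the gripper's body (75 mm by 190 mm) begins 51 mm behind the grasp point.
Start: joints at [-1.298, 0.527, 1.433, -0, 1.181, -0.178], TCP at [0.273, -0.562, 0.223] pointing down, gripper open.
Joint ranges: [-3.08, 3.08], [-0.75, 2.2], [0.22, 2.44], [-1.43, 4.57], [0, 2.65], [-2.85, 2.85]. Speed limits (rad/s): [2.79, 2.79, 3.14, 3.14, 3.14, 3.14].

### API

Orientations are given as a unit quaternion [x, y, z, w].
In Python, from rig import robot gives the robot as it stands.
- The arm moves only by the tool move_arm, never from a script. Its argument "rows" is one flat list of numbers, 7 for each row, row after row: the shift along the world's x, y, z in mm, then the turn, a rotation vector about the world's x, y, z in rad, then the closure, from 0 (fully open) to 1 (shut). A call has 1 to 12 rows; each row shifts and turns the commanded pose from where the row before left it; what a row does not reach is not made up. A row lasts 1/10 s, in which the tool goes at most 50 mm and 8.59 degrees, less where a joint would pass 70% of its speed; a pose out of reach is approached as far as the arm can. A call with a gripper value outside its range is refused whole. The fingers move at their own pace and stop on an object; "grip_force" is the grip in N (left out, the last holds). Time passes only in rows, so rows that do not move let the fingers close. It gives the time, the measured TCP pose, the force and the opening at its end, in the units of the state.
- robot.get_obs(): the state, without advancing time (a new reading comes with each control period).
- robot.camera(name): name is "scene" or "side" or "wrist"; returns a dict with "color" (420x560x3 uint8, red, green, blue), "z_map" (420x560 float32, m along the optical axis (not along the pixel's ray), 0 where there is no reading), "camera_matrix" (3x3 intrinsics, pixels), "distortion" ([k1, k2, p1, p2, k3] as OpenCV has them; the pictures are not rectified), "R" (3x3) and "t" (3): a world point X has camera coordinates R X + t; the wrist camera has in their place "tool_from_camera" (4x4, takes a point from camera to tool coordinates, whose origin is the TCP and whose axes are the flange's). Camera axes: x right, y down, z forward; pixel columns grow to the right and rows downward; lengths in m; the calibration is good to about 2 mm. A picture is of the moment at which its call begins: read the wrist's pose just before it.
- robot.hand_in(): hands the job in, once; it reports no verdict.
Trained networks look in the newest picture that a camera, given by its name, has taken for a name from the list of things; names that differ only in an ending like _2 or _b are one class to them, and where a whole thing is asked for, a point or a joint stands for the part that bears it (a point fixed in the world has none). Each returns a list of dicts, best first, with "conf" (0 to 1); they miss things now and then, are a little off and sometimes report something else, mostly with a low value. They report only what shows in the picture. A call takes as long as a camera call.
- robot.search_frame(camera, thing): "at" ([column, row] in pixels, amid what is visible of it).
- robot.spot_point(camera, thing): "at" ([column, row] in pixels: a listed point, or the origin of a listed thing).
The state is a dict: "time": time; "q": joint angles; "joint_velocities": joint speeds; "joint_torque": joint torques, N m; "position": TCP position; "tool_rot": TCP orientation; "ft_force": force on the tool from outside, world axes, zero at the start; "moment": the same for the moment, N m; "grip_width": finger opening in m.
Only numpy, scipy, OpenCV 4.12 (cv2) and the standard library are available. Lean on these libraries where they do the work, as an engineer would, in place of code of your own. Each camera call takes 0.05 s, during which the arm holds its last target.

### The job

Let air into the drying cabinet by pulling its black vent knob all the way up and pushing it fully home again; then squeeze the two catches on top between the fingers (paddle against post) as far as they go, first the broad one, then the narrow one, leaving each released. Swing the gate by its upright handle past its detent to wide open and finish while still holding it there, at rest, because its spring would pull it back; leave the other things on the bench where they are.

Things in the scene. Friction and masses are not known exactly. Their poses are not given: they have to be found in the camera images.
- cabinet: White sample-drying cabinet, fixed, 190 mm deep, 245 mm wide, 130 mm high. Front (with the gate) looks along its -x, towards the robot; y to the robot's left when unturned, z up. Origin on its underside: chamber front at x = -90 mm, right side y = -100 mm, left side y = 145 mm. Hollow chamber on the right (y below 75 mm), solid column with a gauge on the left.
- vent (a joint): Vent stop: lift of the black knob, m; 0 = home, 0.026 = fully up. A click (detent) about half way takes up to about 8 N in either direction; otherwise it stays where it is left.
- vent_grip (a point): Middle of the vent knob's waist, moves with it. Black mushroom knob, upright on the left column: waist 24 mm in diameter, from 20 mm below this point to 14 mm above, under a cap 34 mm wide, 8 mm thick. When home this point is 164 mm above the table; a collar 24 mm wide below the waist ends 12 mm above the cabinet's top.
- broad: The broad catch, steel, fixed on the cabinet's top behind the gate, either place of the two. Origin on the cabinet's top (130 mm above the table) under the paddle; x points to the cabinet's rear, z up. The paddle (upright plate 34 mm wide along y, 5 mm thick) stands at x = 0, the fixed post (34 mm wide, 8 mm thick) behind it with its rear face at x = 46 mm; both reach z = 62 mm.
- broad_catch (a joint): Tilt of the broad catch's paddle, rad: 0 = hooked, 0.32 = fully squeezed towards its post (48 mm over the outer faces before, about 36 mm after, at z = 50 mm). Its arm runs 45 mm forward from the pivot (z = 12 mm) to a hook before the gate, which rises about 14 mm. Takes about 6 N at the paddle and stays where it is left.
- broad_squeeze (a point): Squeeze point of the broad catch: midway between the outer faces of paddle and post when squeezed, 50 mm above the cabinet's top. Squeeze from above, fingers closing along the cabinet's x.
- broad_paddle: The tilting paddle of the broad catch; origin on its pivot, 12 mm above the cabinet's top.
- broad_post: The fixed post of the broad catch; origin at the cabinet's top below its mid thickness.
- narrow: The narrow catch, steel, fixed on the cabinet's top behind the gate, either place of the two. Origin on the cabinet's top (130 mm above the table) under the paddle; x points to the cabinet's rear, z up. The paddle (upright plate 16 mm wide along y, 5 mm thick) stands at x = 0, the fixed post (16 mm wide, 8 mm thick) behind it with its rear face at x = 46 mm; both reach z = 62 mm.
- narrow_catch (a joint): Tilt of the narrow catch's paddle, rad: 0 = hooked, 0.32 = fully squeezed towards its post (48 mm over the outer faces before, about 36 mm after, at z = 50 mm). Its arm runs 45 mm forward from the pivot (z = 12 mm) to a hook before the gate, which rises about 14 mm. Takes about 6 N at the paddle and stays where it is left.
- narrow_squeeze (a point): Squeeze point of the narrow catch: midway between the outer faces of paddle and post when squeezed, 50 mm above the cabinet's top. Squeeze from above, fingers closing along the cabinet's x.
- narrow_paddle: The tilting paddle of the narrow catch; origin on its pivot, 12 mm above the cabinet's top.
- narrow_post: The fixed post of the narrow catch; origin at the cabinet's top below its mid thickness.
- gate (a joint): Angle of the aluminium gate, rad: 0 = shut, grows as its right end swings out towards the robot (clockwise from above), stop at 1.45. The two hooks hold it shut until squeezed. A detent resists between about 0.2 and 0.8 (up to about 4 N at the handle); a spring pulls it shut with 0.5 to 2 N at the handle, so from wide open it swings back if let go.
- gate_hinge (a point): Point on the gate's vertical hinge axis (left end of the gate), 130 mm above the table. The gate is 165 mm wide, 12 mm thick, its top 132 mm above the table.
- gate_grip (a point): Grip point on the gate's handle, moves with it: axis of the upright round dark steel post (16 mm in diameter) near the gate's free right end, 20 mm below the post's top, 170 mm above the table, 38 mm above the gate's top; 25 mm in front of the gate's mid-plane, 140 mm along it from the hinge axis. x: the gate's normal, into the chamber when shut; y: along the gate to the hinge.
- gate_handle: The handle post of the gate; origin on its axis, 20 mm below the grip point.
- flask: Bystander: conical glass flask, 78 mm wide, 120 mm tall, left of the cabinet. Origin: centre of its underside (as for all bystanders).
- beaker: Bystander: glass beaker, 68 mm wide, 90 mm tall, right of the cabinet.
- tube_rack: Bystander: green tube rack 75 x 150 x 40 mm.
- bottle: Bystander: white plastic bottle, 64 mm wide, 150 mm tall.
- jar: Bystander: small amber glass jar, 34 mm wide, 42 mm tall, standing on the rear of the cabinet's top.
- tip_box: Bystander: blue pipette tip box with clear lid, 90 x 120 x 65 mm.
- timer: Bystander: red bench timer, 60 x 45 x 16 mm, lying flat.

How it is judged:
On the way, in this order (a step that is already met when the one before it is completed fails the run):
1. vent knob pulled fully up, both catches still hooked (value of joint vent above 0.022 m and value of joint each of broad_catch, narrow_catch below 0.1 rad), for 0.1 s.
2. vent knob pushed home again, both catches still hooked (value of joint vent below 0.004 m and value of joint each of broad_catch, narrow_catch below 0.1 rad), for 0.1 s.
3. broad catch squeezed fully between the fingers, narrow one still hooked (value of joint broad_catch above 0.26 rad and contact force between the fingers and broad_paddle above 1 N and contact force between the fingers and broad_post above 1 N and value of joint narrow_catch below 0.1 rad and value of joint gate below 0.12 rad), for 0.1 s.
4. narrow catch squeezed fully between the fingers (value of joint narrow_catch above 0.26 rad and contact force between the fingers and narrow_paddle above 1 N and contact force between the fingers and narrow_post above 1 N and value of joint broad_catch above 0.22 rad and value of joint gate below 0.12 rad), for 0.1 s.
5. gate swung past its detent (value of joint gate above 0.9 rad), for 0.1 s.
At the end, for the whole second after the job is handed in: The fingers hold the gate by its handle (contact over 0.5 N), at rest, at more than 1.05 rad (60 degrees) open; the vent knob is home (within 4 mm); both catches are still released (tilt above 0.22 rad) (value of joint gate above 1.05 rad and velocity of joint gate between -0.05 and 0.05 rad/s and contact force between the fingers and gate_handle above 0.5 N and value of joint vent below 0.004 m and value of joint each of broad_catch, narrow_catch above 0.22 rad); the arm keeps its last pose, push and grip.
It fails at once if the flask, beaker, tube rack or bottle is shifted by more than 25 mm (distance of any of flask, beaker, tube_rack, bottle from where it was at the start of the episode above 0.025 m).
It fails at once if the jar, tip box or timer is shifted by more than 25 mm (distance of any of jar, tip_box, timer from where it was at the start of the episode above 0.025 m).
It also fails if it takes over 59 s, if anything falls off the work surface, if the arm or the gripper's body presses on something with over 40 N, if the wrist force passes 120 N, or if a joint passes its speed limit or range.

## Working session

There is one attempt and no reset: what is moved stays moved. The work goes in short steps, Python scripts to look and compute and a tool call to move; the robot and the scene stay as the last step left them, time stands still between calls to the robot, and variables do not carry over. Pictures are saved under pics/ and viewed, and the job is handed in when it is done.

Besides the shell and the picture viewer there is one more tool, called by a JSON object that holds its "op" and its "data", one argument or row to a line. move_arm: Moves the arm, as the interface text tells. Its arguments: {"type":"object","properties":{"rows":{"type":"array","items":{"type":"number"}},"grip_force":{"type":"number"}},"required":["rows"]}

```bash
ls; mkdir -p pics
cat > h.py <<'E'
import numpy as np, cv2
from rig import robot
def snap(n,f):
    c=robot.camera(n); cv2.imwrite('pics/'+f,c['color'][:,:,::-1]); return c
def ray(c,uv):
    p=cv2.undistortPoints(np.array([[uv]],float),np.array(c['camera_matrix']),np.array(c['distortion']))[0,0]
    return np.array([p[0],p[1],1.])
def world_depth(c,uv,d=None):
    u,v=int(round(uv[0])),int(round(uv[1]))
    if d is None: 
        w=c['z_map'][v-1:v+2,u-1:u+2]; w=w[w>0]; d=np.median(w) if len(w) else np.nan
    return np.array(c['R']).T@(ray(c,uv)*d-np.array(c['t']))
def at_z(c,uv,z):
    R=np.array(c['R']);o=-R.T@np.array(c['t']);d=R.T@ray(c,uv)
    return o+d*(z-o[2])/d[2]
def proj(c,X):
    r,_=cv2.Rodrigues(np.array(c['R']))
    return cv2.projectPoints(np.array([X],float),r,np.array(c['t'],float),np.array(c['camera_matrix']),np.array(c['distortion']))[0][0,0]
E
python3 - <<'E'
from h import *
np.set_printoptions(precision=4,suppress=True)
print(robot.get_obs())
for n in ['scene','side']:
    c=snap(n,n+'0.png')
    print(n,-np.array(c['R']).T@np.array(c['t']))
    for t,z in [('vent_grip',.164),('broad_squeeze',.18),('narrow_squeeze',.18),('gate_grip',.17),('gate_hinge',.13),('broad',.13),('narrow',.13),('cabinet',0),('broad_post',.13),('narrow_post',.13),('broad_paddle',.142),('narrow_paddle',.142)]:
        for r in robot.spot_point(n,t)[:2]:
            print(t,r['conf'],np.array(r['at']),at_z(c,r['at'],z),world_depth(c,r['at']))
E
```

```text
pics
{'time': 0.0, 'q': array([-1.2975,  0.5284,  1.4339, -0.    ,  1.1814, -0.1785]), 'joint_velocities': array([ 0.    , -0.0003,  0.0003, -0.0005,  0.0008,  0.0001]), 'joint_torque': array([  0.0006, -44.0037, -17.6594,   0.0633,   0.0582,  -0.0002]), 'position': array([ 0.2727, -0.5616,  0.2216]), 'tool_rot': array([ 0.9746,  0.224 , -0.0001, -0.0011]), 'ft_force': array([-0.7414, -0.2928, -0.1241]), 'moment': array([-0.021 , -0.0108, -0.0282]), 'grip_width': 0.08744699594924783}
scene [1.0557 0.3964 0.9407]
vent_grip 0.74 [287.4 254.7] [0.645  0.0738 0.164 ] [0.6483 0.0764 0.1703]
vent_grip 0.47 [196.7 164.5] [ 0.5756 -0.2598  0.164 ] [ 0.4918 -0.3744  0.0284]
broad_squeeze 0.91 [257.6 228.4] [ 0.6402 -0.0092  0.18  ] [ 0.6124 -0.0364  0.129 ]
broad_squeeze 0.73 [190.3 224.8] [ 0.7214 -0.1273  0.18  ] [ 0.6576 -0.2273  0.0348]
narrow_squeeze 0.82 [234.2 216.5] [ 0.647  -0.0693  0.18  ] [ 0.6189 -0.1013  0.1277]
gate_grip 0.56 [243.2 185.8] [ 0.5621 -0.1203  0.17  ] [ 0.5667 -0.1154  0.1772]
gate_grip 0.53 [235.3 213.3] [ 0.6336 -0.0796  0.17  ] [ 0.6102 -0.1059  0.1274]
gate_hin
[... 1076 characters left out ...]
336.  296.2] [0.4026 0.3767 0.17  ] [0.4013 0.1959 0.0146]
broad 0.75 [266.1 205.6] [ 0.6119 -0.0228  0.13  ] [ 0.6081 -0.0029  0.1414]
narrow 0.5 [268.4 199.7] [ 0.6115 -0.0576  0.13  ] [0.6001 0.0037 0.1641]
broad_post 0.69 [287.9 184.3] [ 0.5694 -0.1627  0.13  ] [ 0.5629 -0.1148  0.1544]
broad_post 0.48 [252.2 207.9] [ 0.6478 -0.0045  0.13  ] [0.6279 0.0823 0.1808]
narrow_post 0.52 [254.2 197.4] [ 0.6546 -0.0654  0.13  ] [ 0.6427 -0.0118  0.1596]
broad_paddle 0.62 [271.8 198.3] [ 0.5994 -0.0455  0.142 ] [ 0.6023 -0.0622  0.1328]
broad_paddle 0.51 [266.  207.4] [0.6064 0.008  0.142 ] [ 0.6082 -0.0011  0.1367]
narrow_paddle 0.44 [266.6 192. ] [ 0.6207 -0.0812  0.142 ] [0.6053 0.0001 0.1854]
```

Run:
```python
import cv2
a=cv2.imread('pics/scene0.png');cv2.imwrite('pics/s1.png',cv2.resize(a[130:330,150:400],None,fx=3,fy=3,interpolation=3))
a=cv2.imread('pics/side0.png');cv2.imwrite('pics/s2.png',cv2.resize(a[120:300,170:370],None,fx=3,fy=3,interpolation=3))
```

```text
(no output)
```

View pics/scene0.png

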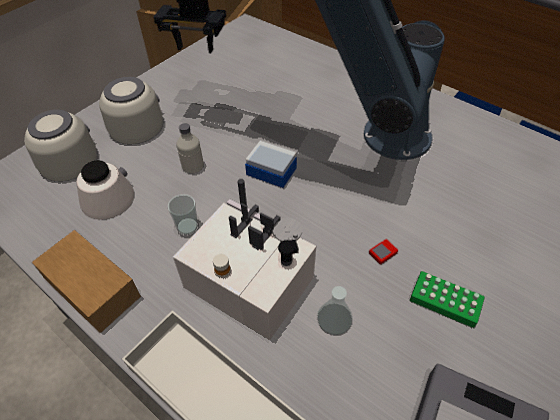

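View pics/s1.png

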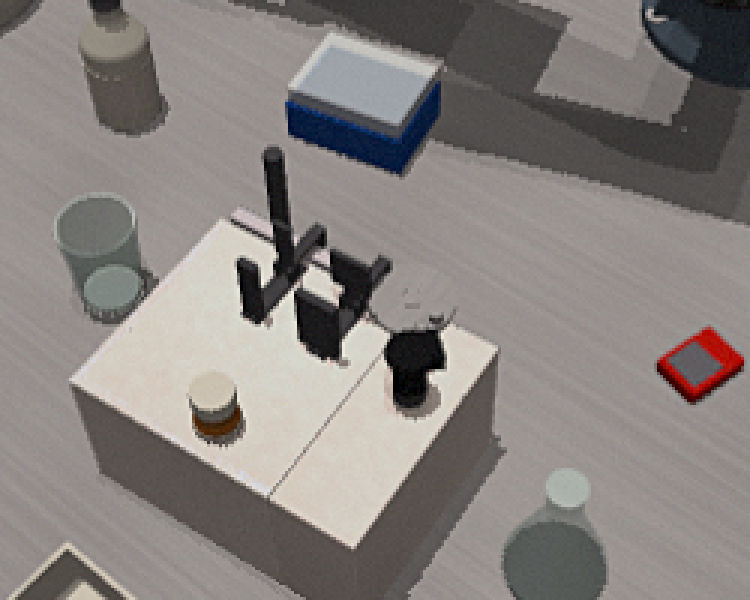

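View pics/side0.png

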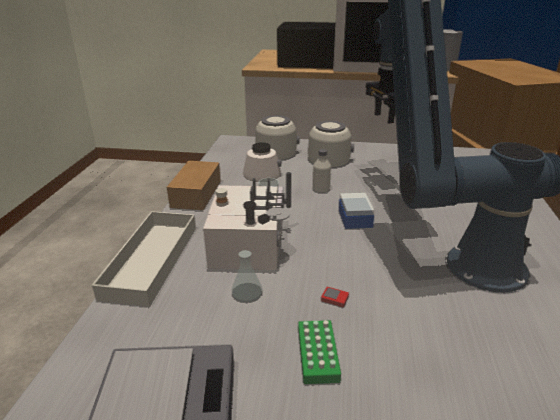

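View pics/s2.png

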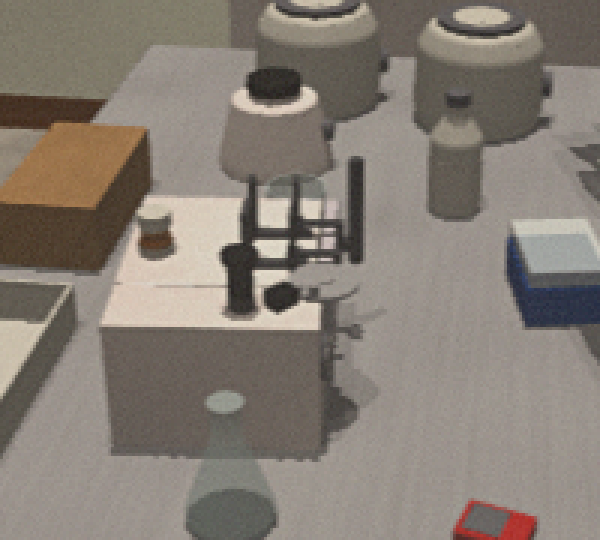

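Run:
```python
from h import *
np.set_printoptions(precision=4,suppress=True)
c=robot.camera('scene')
for n,u in dict(RL=(267.7,312.3),FL=(315.7,246.7),RR=(174,257.3),FR=(226,204),seamR=(239,295),seamF=(277,248)).items(): print(n,at_z(c,u,.13))
w=robot.camera('wrist');print(w['tool_from_camera'],w['camera_matrix'],w['distortion'])
for t in ['flask','beaker','tube_rack','bottle','jar','tip_box','timer']:
    for r in robot.spot_point('scene',t)[:1]: print(t,r['conf'],at_z(c,r['at'],.13 if t=='jar' else 0))
```

```text
RL [0.7566 0.1129 0.13  ]
FL [0.5729 0.0948 0.13  ]
RR [ 0.7827 -0.1258  0.13  ]
FR [ 0.6044 -0.1403  0.13  ]
seamR [0.7632 0.0437 0.13  ]
seamF [0.6273 0.0315 0.13  ]
[[ 0.0001 -0.9571 -0.2896  0.08  ]
 [ 1.      0.0002 -0.0002 -0.0006]
 [ 0.0003 -0.2896  0.9571 -0.1634]
 [ 0.      0.      0.      1.    ]] [[292.0795   0.     281.2469]
 [  0.     292.0795 211.7632]
 [  0.       0.       1.    ]] [-0.0322  0.      0.      0.      0.    ]
flask 0.58 [0.624  0.1901 0.    ]
beaker 0.91 [ 0.6465 -0.2555 -0.    ]
tube_rack 0.89 [0.4306 0.3685 0.    ]
bottle 0.98 [ 0.4686 -0.4108  0.    ]
jar 0.57 [ 0.7402 -0.0224  0.13  ]
tip_box 0.88 [ 0.3557 -0.21   -0.    ]
timer 0.88 [ 0.4147  0.1846 -0.    ]
```

{"op": "move_arm", "data": {
  "rows": [10,20,25,0,0,0.07,0,22,36,12,0,0,0.1,0,22,36,10,0,0,0.1,0,22,36,10,0,0,0.1,0,22,36,10,0,0,0.1,0,22,36,10,0,0,0.1,0,22,36,10,0,0,0.1,0,22,36,10,0,0,0.1,0,22,36,10,0,0,0.1,0,22,36,10,0,0,0.1,0,22,36,10,0,0,0.1,0,22,36,10,0,0,0.1,0]
}}

```text
time: 2.95
position: [0.5255, -0.1446, 0.3602]
tool_rot: [0.687, 0.726, 0.0, 0.0]
ft_force: [0.8, -0.4, 0.4]
grip_width: 0.087
```

{"op": "move_arm", "data": {
  "rows": [22,36,0,0,0,0.05,0,22,36,0,0,0,0,0,22,36,0,0,0,0,0,22,36,0,0,0,0,0,20,25,0,0,0,0,0,0,0,0,0,0,0,0]
}}

```text
time: 3.55
position: [0.6346, 0.0263, 0.359]
tool_rot: [0.669, 0.743, 0.001, -0.0]
ft_force: [-0.1, -0.1, -0.3]
grip_width: 0.0866
```

```bash
cat >> h.py <<'E'
from scipy.spatial.transform import Rotation as Rn
def wcam(f=None):
    o=robot.get_obs(); c=robot.camera('wrist')
    if f: cv2.imwrite('pics/'+f,c['color'][:,:,::-1])
    T=np.eye(4);T[:3,:3]=Rn.from_quat(o['tool_rot']).as_matrix();T[:3,3]=o['position']
    W=T@np.array(c['tool_from_camera']); c['R']=W[:3,:3].T; c['t']=-W[:3,:3].T@W[:3,3]
    return o,c
E
python3 - <<'E'
from h import *
np.set_printoptions(precision=4,suppress=True)
o,c=wcam('w0.png');print(o)
for t,z in [('vent_grip',.164),('broad_squeeze',.18),('narrow_squeeze',.18),('gate_grip',.17),('gate_hinge',.13),('broad',.13),('narrow',.13),('cabinet',0),('broad_post',.13),('narrow_post',.13),('broad_paddle',.142),('narrow_paddle',.142),('jar',.13)]:
        for r in robot.spot_point('wrist',t)[:2]:
            print(t,r['conf'],np.array(r['at']),at_z(c,r['at'],z),world_depth(c,r['at']))
E
```

```text
{'time': 3.55, 'q': array([-0.135 ,  0.4272,  1.2231,  0.0015,  1.4903, -0.2408]), 'joint_velocities': array([-0.0556, -0.0264,  0.0509, -0.0529,  0.0168, -0.0305]), 'joint_torque': array([  1.0798, -42.368 , -21.777 ,   0.3107,  -0.0509,   0.1503]), 'position': array([0.6346, 0.0263, 0.359 ]), 'tool_rot': array([ 0.6688,  0.7435,  0.0009, -0.    ]), 'ft_force': array([-0.1274, -0.1009, -0.345 ]), 'moment': array([ 0.0186, -0.0671,  0.0027]), 'grip_width': 0.08659654582694293}
vent_grip 0.55 [289.3 161.3] [0.6408 0.0637 0.164 ] [0.6398 0.0665 0.1874]
broad_squeeze 0.77 [275.8 221.7] [ 0.632  -0.0099  0.18  ] [ 0.6328 -0.0267  0.1305]
narrow_squeeze 0.88 [275.5 262.8] [ 0.6372 -0.0658  0.18  ] [ 0.6388 -0.0903  0.1312]
gate_grip 0.96 [216.1 290.2] [ 0.5604 -0.121   0.17  ] [0.6117 0.057  0.4463]
gate_grip 0.33 [259.8 206.9] [0.6102 0.0041 0.17  ] [ 0.6093 -0.0021  0.1488]
gate_hinge 0.71 [235.8 185.5] [0.5732 0.0194 0.13  ] [0.5742 0.0209 0.1371]
broad 0.87 [257.9 206.8] [ 0.6058 -0.0076  0.13  ] [0.6083 0.0065 0.1789]
narrow 0.82 [256.9 250. ] [ 0.6097 -0.0732  0.13  ] [ 0.6106 -0.0643  0.1496]
cabinet 0.73 [277.6 218.7] [ 0.6379 -0.0646  0.    ] [ 0.6349 -0.0219  0.1308]
cabinet 0.64 [300.8 206.1] [ 0.6783 -0.0356  0.    ] [ 0.6652 -0.0002  0.1304]
broad_post 0.53 [258.2 209. ] [ 0.6065 -0.0108  0.13  ] [0.6092 0.0054 0.1844]
broad_post 0.5 [287.3 207.5] [ 0.6467 -0.0043  0.13  ] [0.6452 0.0036 0.1581]
narrow_post 0.53 [288.6 244. ] [ 0.6548 -0.0589  0.13  ] [ 0.6542 -0.0555  0.1381]
narrow_post 0.53 [258.4 214.3] [ 0.6074 -0.0185  0.13  ] [ 0.6101 -0.0005  0.1868]
broad_paddle 0.73 [255.3 212.8] [ 0.6036 -0.013   0.142 ] [0.6066 0.003  0.193 ]
narrow_paddle 0.65 [260.2 251.1] [ 0.615  -0.0689  0.142 ] [ 0.6153 -0.0645  0.1517]
jar 0.95 [350.4 227.7] [ 0.7399 -0.0247  0.13  ] [ 0.7281 -0.0112  0.1706]
jar 0.61 [256.6 253.5] [ 0.6098 -0.0788  0.13  ] [ 0.6113 -0.0617  0.1664]
```

View pics/w0.png

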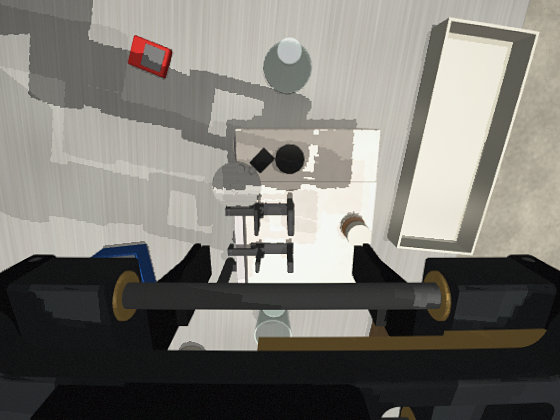

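```bash
cat >> h.py <<'E'
def cloud(c):
    z=c['z_map'];h,w=z.shape
    uu,vv=np.meshgrid(np.arange(w),np.arange(h))
    p=cv2.undistortPoints(np.stack([uu,vv],-1).reshape(-1,1,2).astype(float),np.array(c['camera_matrix']),np.array(c['distortion'])).reshape(h,w,2)
    P=np.dstack([p,np.ones((h,w))])*z[...,None]
    P=(P-np.array(c['t']))@np.array(c['R'])
    P[z<=0]=np.nan
    return P
E
python3 - <<'E'
from h import *
np.set_printoptions(precision=4,suppress=True)
for n in ['wrist','scene']:
    if n=='wrist': o,c=wcam()
    else: c=robot.camera('scene')
    P=cloud(c).reshape(-1,3);P=P[np.isfinite(P[:,0])]
    P=P[(P[:,0]>.5)&(P[:,0]<.82)&(P[:,1]>-.18)&(P[:,1]<.15)]
    T=P[(P[:,2]>.122)&(P[:,2]<.138)]
    print(n,'top n',len(T),np.median(T[:,2]))
    r=cv2.minAreaRect(T[:,:2].astype(np.float32)*1000);print(r)
    H=P[(P[:,2]>.155)&(P[:,2]<.22)]
    # cluster
    g=np.zeros((400,400),np.uint8)
    ij=((H[:,:2]-[.45,-.2])*1000).astype(int);g[ij[:,0],ij[:,1]]=255
    g=cv2.dilate(g,np.ones((5,5)))
    k,L=cv2.connectedComponents(g)
    lab=L[ij[:,0],ij[:,1]]
    for i in range(1,k):
        S=H[lab==i]
        if len(S)<8: continue
        print(len(S),S.mean(0),'min',S.min(0),'max',S.max(0),'top',S[S[:,2]>S[:,2].max()-.012].mean(0))
E
```

```text
wrist top n 18695 0.13126796197020316
((657.0809326171875, -13.439361572265625), (221.68777465820312, 232.25401306152344), 5.987705707550049)
39 [ 0.5647 -0.1151  0.1604] min [ 0.5572 -0.1192  0.1552] max [ 0.5712 -0.1132  0.1676] top [ 0.5646 -0.115   0.1606]
181 [ 0.6083 -0.0062  0.1865] min [ 0.6041 -0.0256  0.1596] max [0.612  0.0081 0.1947] top [ 0.6081 -0.0074  0.1916]
95 [ 0.6143 -0.0644  0.183 ] min [ 0.611  -0.0754  0.1601] max [ 0.6172 -0.0596  0.1941] top [ 0.6143 -0.0658  0.1909]
698 [0.6397 0.07   0.187 ] min [0.6233 0.0533 0.1815] max [0.6563 0.0864 0.1895] top [0.6397 0.07   0.187 ]
257 [ 0.6489 -0.0014  0.1864] min [ 0.6442 -0.0213  0.1551] max [0.6552 0.0122 0.1947] top [ 0.6495 -0.0033  0.1924]
144 [ 0.6552 -0.0597  0.1826] min [ 0.6514 -0.0708  0.1565] max [ 0.6597 -0.0547  0.1947] top [ 0.6556 -0.0615  0.1916]
512 [ 0.7386 -0.0179  0.1715] min [ 0.7252 -0.0352  0.1571] max [ 0.755  -0.004   0.1749] top [ 0.739  -0.0183  0.1722]
scene top n 7627 0.12960408984034566
((660.5647583007812, -20.6927490234375), (223.01576232910156, 247.35162353515625), 6.281040191650391)
87 [ 0.5698 -0.1195  0.1761] min [ 0.5608 -0.1298  0.1568] max [ 0.5751 -0.113   0.1905] top [ 0.5686 -0.1201  0.1858]
162 [ 0.6117 -0.009   0.1756] min [ 0.6064 -0.0264  0.1554] max [0.6151 0.0075 0.1924] top [ 0.6113 -0.0091  0.1873]
71 [ 0.6177 -0.0675  0.1759] min [ 0.6138 -0.0763  0.1555] max [ 0.6201 -0.0601  0.1915] top [ 0.6174 -0.0674  0.1863]
245 [0.6441 0.0698 0.1797] min [0.6249 0.0528 0.1551] max [0.6586 0.0848 0.188 ] top [0.643  0.0691 0.1841]
184 [ 0.6543 -0.0038  0.1772] min [ 0.6469 -0.0228  0.1554] max [0.6581 0.0121 0.1935] top [ 0.6534 -0.0047  0.1884]
90 [ 0.66   -0.0624  0.1767] min [ 0.654  -0.0719  0.1555] max [ 0.6641 -0.0556  0.193 ] top [ 0.6596 -0.0631  0.1882]
216 [ 0.7441 -0.0191  0.1696] min [ 0.7258 -0.0372  0.1563] max [ 0.7579 -0.0057  0.1768] top [ 0.7432 -0.0203  0.1712]
```

Run:
```python
from h import *
np.set_printoptions(precision=3,suppress=True)
o,c=wcam()
P=cloud(c)
for v in (148,154,160,166): print(v,[tuple(np.round(P[v,u]*1000).astype(int)) if np.isfinite(P[v,u,0]) else None for u in range(245,312,5)])
a=c['color'][120:300,200:380,::-1];cv2.imwrite('pics/w0c.png',cv2.resize(a,None,fx=3.3,fy=3.3,interpolation=3))
```

```text
148 [(np.int64(580), np.int64(67), np.int64(132)), (np.int64(587), np.int64(68), np.int64(129)), (np.int64(594), np.int64(69), np.int64(132)), (np.int64(600), np.int64(69), np.int64(132)), (np.int64(607), np.int64(71), np.int64(147)), (np.int64(613), np.int64(71), np.int64(131)), (np.int64(620), np.int64(71), np.int64(131)), (np.int64(626), np.int64(76), np.int64(188)), (np.int64(632), np.int64(77), np.int64(187)), (np.int64(637), np.int64(77), np.int64(188)), (np.int64(643), np.int64(78), np.int64(187)), (np.int64(649), np.int64(79), np.int64(187)), (np.int64(659), np.int64(75), np.int64(131)), (np.int64(666), np.int64(76), np.int64(130))]
154 [(np.int64(581), np.int64(59), np.int64(131)), (np.int64(588), np.int64(60), np.int64(132)), (np.int64(594), np.int64(61), np.int64(131)), (np.int64(602), np.int64(63), np.int64(147)), (np.int64(608), np.int64(64), np.int64(147)), (np.int64(614), np.int64(64), np.int64(146)), (np.int64(621), np.int64(64), np.int64(140)), (np.int64(627), np.int64(70), np.int64(188)), (np.int64(632), np.int64(70), np.int64(187)), (np.int64(638), np.int64(71), np
[... 795 characters left out ...]
87)), (np.int64(668), np.int64(60), np.int64(131))]
166 [(np.int64(584), np.int64(46), np.int64(146)), (np.int64(590), np.int64(46), np.int64(140)), (np.int64(596), np.int64(47), np.int64(146)), (np.int64(603), np.int64(48), np.int64(147)), (np.int64(609), np.int64(48), np.int64(146)), (np.int64(615), np.int64(47), np.int64(130)), (np.int64(622), np.int64(48), np.int64(132)), (np.int64(629), np.int64(48), np.int64(130)), (np.int64(634), np.int64(57), np.int64(187)), (np.int64(639), np.int64(57), np.int64(188)), (np.int64(645), np.int64(58), np.int64(187)), (np.int64(651), np.int64(58), np.int64(186)), (np.int64(662), np.int64(52), np.int64(132)), (np.int64(669), np.int64(53), np.int64(132))]
```

View pics/w0c.png

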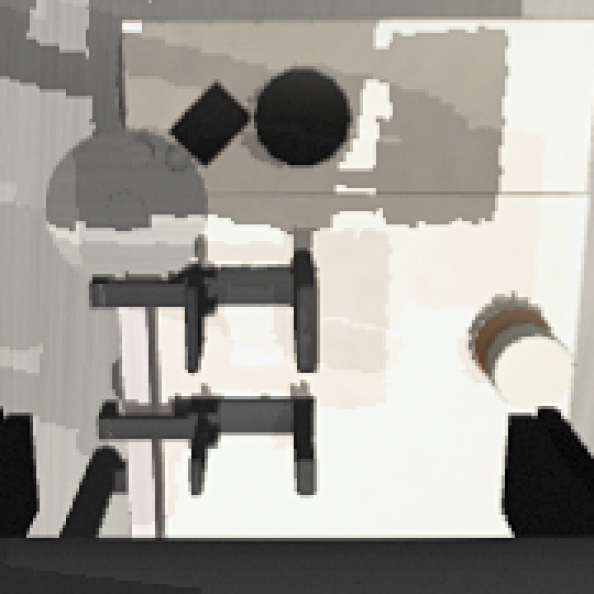

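{"op": "move_arm", "data": {
  "rows": [1,4,-10,0,0,-0.14,0.35,1,4,-11,0,0,-0.14,0.35,1,4,-11,0,0,-0.14,0.35,1,4,-11,0,0,-0.14,0.35,1,4,-11,0,0,-0.14,0.35,1,4,-11,0,0,-0.14,0.35,0,4,-11,0,0,-0.14,0.35,0,4,-11,0,0,-0.14,0.35,0,4,-11,0,0,-0.14,0.35,0,4,-11,0,0,-0.14,0.35,0,4,-11,0,0,-0.14,0.35,0,0,0,0,0,0,0.35]
}}

```text
time: 5.6
position: [0.6377, 0.0673, 0.2378]
tool_rot: [0.998, 0.066, -0.002, -0.0]
ft_force: [-1.0, 0.1, 0.2]
grip_width: 0.0561
```

Run:
```python
from h import *
np.set_printoptions(precision=4,suppress=True)
o,c=wcam('w1.png');print(o['position'],o['q'],o['grip_width'])
print([(r['conf'],at_z(c,r['at'],.164)) for r in robot.spot_point('wrist','vent_grip')])
P=cloud(c).reshape(-1,3);P=P[np.isfinite(P[:,0])]
S=P[(P[:,2]>.18)&(P[:,2]<.19)&(abs(P[:,0]-.64)<.04)&(abs(P[:,1]-.07)<.03)];print(len(S),S.mean(0),S.min(0),S.max(0))
```

```text
[0.6377 0.0673 0.2378] [-0.0688  0.536   1.3697  0.0001  1.2398  1.3691] 0.05613318896422387
[(0.61, array([0.6364, 0.0697, 0.164 ])), (0.6, array([0.5435, 0.2505, 0.164 ]))]
1428 [0.6411 0.069  0.1869] [0.6231 0.0523 0.1803] [0.6568 0.0855 0.1895]
```

View pics/w1.png

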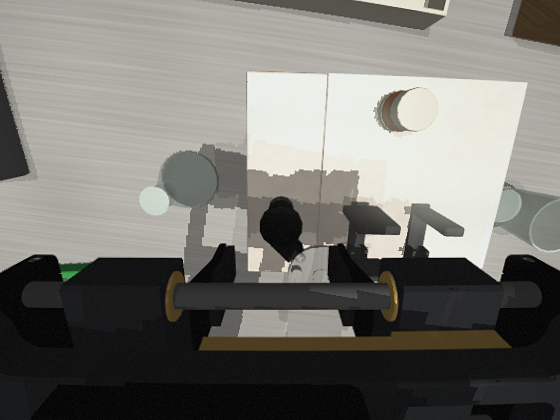

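{"op": "move_arm", "data": {
  "rows": [3,2,-10,0,0,0,0.35,0,0,-20,0,0,0,0.35,0,0,-20,0,0,0,0.35,0,0,-20,0,0,0,0.35,0,0,-15,0,0,0,0.35,0,0,-6,0,0,0,0.35,0,0,0,0,0,0,0.35,0,0,0,0,0,0,1,0,0,0,0,0,0,1,0,0,0,0,0,0,1,0,0,0,0,0,0,1],
  "grip_force": 30
}}

```text
time: 6.8
position: [0.6423, 0.0687, 0.1493]
tool_rot: [0.998, 0.066, 0.001, 0.0]
ft_force: [-0.9, -1.2, 1.0]
grip_width: 0.0326
```

{"op": "move_arm", "data": {
  "rows": [0,0,0,0,0,0,1,0,0,0,0,0,0,1,0,0,0,0,0,0,1]
}}

```text
time: 7.1
position: [0.6423, 0.0686, 0.1492]
tool_rot: [0.998, 0.066, 0.001, 0.0]
ft_force: [-0.6, -0.9, 3.0]
grip_width: 0.0308
```

Run:
```python
from h import *
np.set_printoptions(precision=4,suppress=True)
c=snap('side','sd2.png');o=robot.get_obs();print(o['position'],o['grip_width'],o['ft_force'])
a=c['color'][120:300,170:370,::-1];cv2.imwrite('pics/sd2c.png',cv2.resize(a,None,fx=3.3,fy=3.3,interpolation=3))
c=snap('scene','sc2.png')
a=c['color'][130:330,190:390,::-1];cv2.imwrite('pics/sc2c.png',cv2.resize(a,None,fx=3,fy=3,interpolation=3))
```

```text
[0.6423 0.0686 0.1492] 0.030576960985247547 [-0.8975 -0.5076  3.3111]
```

View pics/sd2c.png

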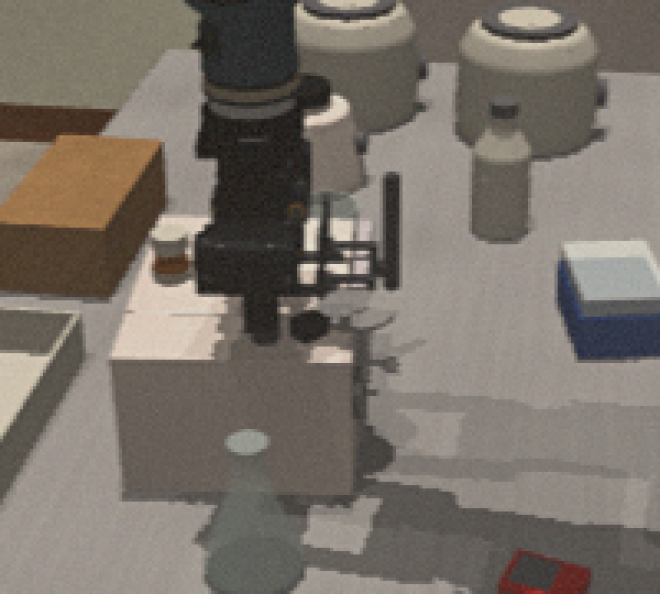

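View pics/sc2c.png

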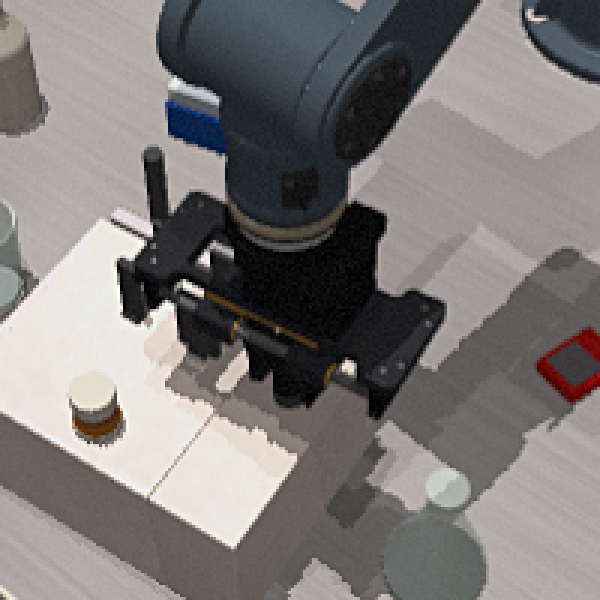

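{"op": "move_arm", "data": {
  "rows": [0,0,0,0,0,0,0.5,0,0,0,0,0,0,0.5,-1,0,-4,0,0,0,0.5,0,0,-4,0,0,0,0.5,0,0,0,0,0,0,0.5,0,0,0,0,0,0,1,0,0,0,0,0,0,1,0,0,0,0,0,0,1,0,0,0,0,0,0,1,0,0,0,0,0,0,1],
  "grip_force": 30
}}

```text
time: 8.2
position: [0.641, 0.0685, 0.1405]
tool_rot: [0.998, 0.066, 0.0, 0.0]
ft_force: [0.1, -1.1, -0.6]
grip_width: 0.0316
```

{"op": "move_arm", "data": {
  "rows": [0,0,0,0,0,0,1,0,0,0,0,0,0,1,0,0,0,0,0,0,1,0,0,0,0,0,0,1]
}}

```text
time: 8.6
position: [0.641, 0.0685, 0.1405]
tool_rot: [0.998, 0.066, 0.0, 0.0]
ft_force: [1.5, -2.3, -1.2]
grip_width: 0.0316
```

{"op": "move_arm", "data": {
  "rows": [0,0,3,0,0,0,1,0,0,5,0,0,0,1,0,0,5,0,0,0,1,0,0,5,0,0,0,1,0,0,5,0,0,0,1,0,0,4,0,0,0,1,0,0,0,0,0,0,1],
  "grip_force": 45
}}

```text
time: 9.3
position: [0.6408, 0.0686, 0.1666]
tool_rot: [0.998, 0.066, -0.0, 0.0]
ft_force: [3.1, -2.5, -9.1]
grip_width: 0.0313
```

Run:
```python
from h import *
np.set_printoptions(precision=4,suppress=True)
o,c=wcam('w3.png');print(o['position'],o['q'],o['grip_width'],o['ft_force'])
c=snap('side','sd3.png')
a=c['color'][120:300,170:370,::-1];cv2.imwrite('pics/sd3c.png',cv2.resize(a,None,fx=3.3,fy=3.3,interpolation=3))
```

```text
[0.6408 0.0686 0.1666] [-0.0664  0.6165  1.4336 -0.0002  1.0918  1.3728] 0.031278053107132095 [ 3.0914 -2.5447 -9.1347]
```

View pics/sd3c.png

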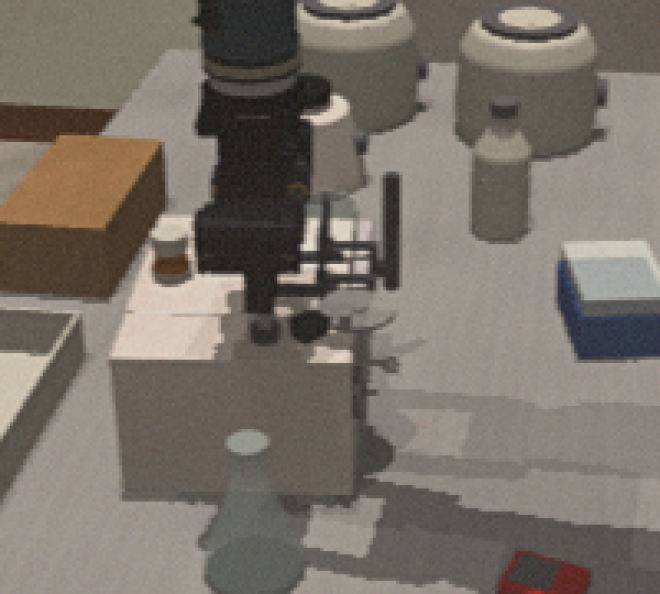

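View pics/w3.png

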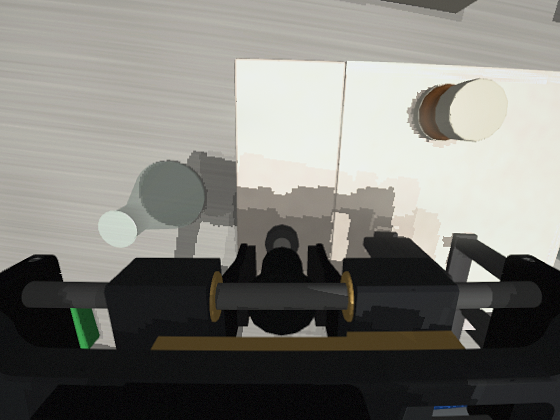

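Run:
```python
from h import *
o,c=wcam()
P=cloud(c)
for v in range(222,285,5): print(v,[tuple((P[v,u]*1000).round().astype(int).tolist()) if np.isfinite(P[v,u,0]) else None for u in (268,280,292)])
cv2.imwrite('pics/w3c.png',cv2.resize(c['color'][200:350,220:360,::-1],None,fx=4,fy=4))
```

```text
222 [(651, 80, 131), (652, 72, 131), (653, 63, 131)]
227 [(648, 80, 132), (651, 71, 137), (649, 63, 131)]
232 [(645, 79, 135), (650, 71, 144), (650, 63, 143)]
237 [(645, 79, 144), (646, 71, 143), (647, 63, 143)]
242 [(641, 79, 143), (646, 71, 152), (643, 62, 143)]
247 [(637, 78, 143), (651, 71, 173), (639, 62, 143)]
252 [(647, 78, 172), (651, 71, 180), (651, 64, 176)]
257 [(647, 78, 179), (652, 71, 188), (651, 65, 183)]
262 [(647, 77, 186), (652, 71, 193), (651, 65, 190)]
267 [(648, 77, 193), (656, 72, 207), (651, 65, 195)]
272 [(655, 77, 211), (656, 72, 212), (656, 66, 211)]
277 [(654, 77, 213), (655, 72, 214), (655, 66, 212)]
282 [(651, 77, 213), (652, 71, 214), (653, 66, 214)]
```

View pics/w3c.png

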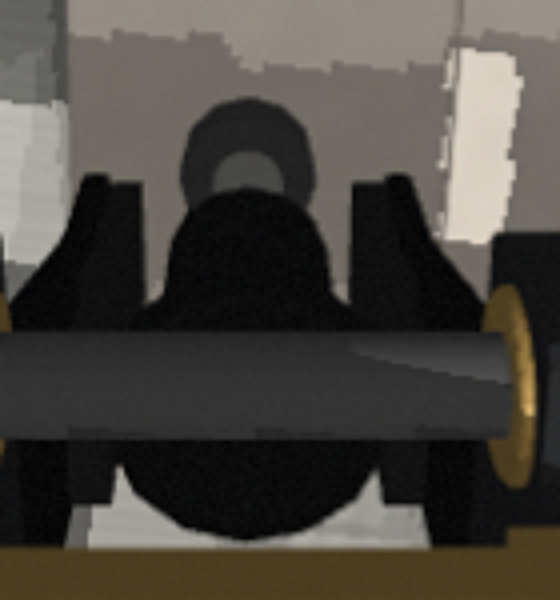

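{"op": "move_arm", "data": {
  "rows": [0,0,-4,0,0,0,1,0,0,-5,0,0,0,1,0,0,-5,0,0,0,1,0,0,-5,0,0,0,1,0,0,-5,0,0,0,1,0,0,-3,0,0,0,1,0,0,0,0,0,0,1,0,0,0,0,0,0,1]
}}

```text
time: 10.25
position: [0.641, 0.0686, 0.1405]
tool_rot: [0.998, 0.066, 0.0, 0.0]
ft_force: [1.1, -4.6, 1.9]
grip_width: 0.0311
```

Run:
```python
from h import *
np.set_printoptions(precision=4,suppress=True)
o,c=wcam();print(o['position'],o['ft_force'],o['grip_width'])
P=cloud(c).reshape(-1,3);P=P[np.isfinite(P[:,0])]
S=P[(P[:,2]>.175)&(P[:,2]<.22)&(abs(P[:,0]-.653)<.006)&(abs(P[:,1]-.07)<.008)];print(len(S),np.percentile(S[:,2],[5,50,95]))
```

```text
[0.641  0.0686 0.1405] [ 1.1104 -4.591   1.8764] 0.03114503528316956
522 [0.1806 0.1864 0.1878]
```

{"op": "move_arm", "data": {
  "rows": [0,0,0,0,0,0,0.35,0,0,0,0,0,0,0.35,0,0,0,0,0,0,0.35,0,0,20,0,0,0,0.35,0,0,30,0,0,0,0.35,0,0,40,0,0,0,0.15,0,-5,10,0,0,0.14,0.15,0,-7,10,0,0,0.14,0.15,0,-7,0,0,0,0.14,0.15,0,-7,0,0,0,0.14,0.15,0,-7,0,0,0,0.14,0.15,0,-7,0,0,0,0.14,0.15]
}}

```text
time: 11.5
position: [0.6405, 0.0294, 0.2503]
tool_rot: [0.883, 0.47, 0.0, -0.001]
ft_force: [-0.1, -0.2, 0.6]
grip_width: 0.074
```

{"op": "move_arm", "data": {
  "rows": [0,-7,0,0,0,0.14,0.15,0,-7,0,0,0,0.14,0.15,0,-7,0,0,0,0.14,0.15,0,-7,0,0,0,0.14,0.15,-2,-6,0,0,0,0.14,0.15,0,0,0,0,0,0,0.15]
}}

```text
time: 12.1
position: [0.6385, -0.0052, 0.2502]
tool_rot: [0.671, 0.742, 0.0, -0.001]
ft_force: [-0.6, 0.2, 0.0]
grip_width: 0.074
```

```bash
cat > m.py <<'E'
from h import *
np.set_printoptions(precision=4,suppress=True)
def clusters(c,zlo=.155,zhi=.22):
    P=cloud(c).reshape(-1,3);P=P[np.isfinite(P[:,0])]
    P=P[(P[:,0]>.5)&(P[:,0]<.82)&(P[:,1]>-.18)&(P[:,1]<.15)]
    H=P[(P[:,2]>zlo)&(P[:,2]<zhi)]
    g=np.zeros((400,400),np.uint8)
    ij=((H[:,:2]-[.45,-.2])*1000).astype(int);g[ij[:,0],ij[:,1]]=255
    g=cv2.dilate(g,np.ones((5,5)))
    k,L=cv2.connectedComponents(g)
    lab=L[ij[:,0],ij[:,1]]
    for i in range(1,k):
        S=H[lab==i]
        if len(S)<8: continue
        t=S[S[:,2]>S[:,2].max()-.008]
        print(len(S),S.mean(0),'min',S.min(0),'max',S.max(0),'top',t.mean(0),t.min(0)[:2],t.max(0)[:2])
E
python3 - <<'E'
from m import *
o,c=wcam('w4.png');print(o['position'],o['tool_rot'],o['q'],o['grip_width'],o['ft_force'])
clusters(c)
for t,z in [('vent_grip',.164),('broad_squeeze',.18),('narrow_squeeze',.18),('broad',.13),('narrow',.13),('gate_grip',.17)]:
    for r in robot.spot_point('wrist',t)[:1]: print(t,r['conf'],r['at'],at_z(c,r['at'],z))
E
```

```text
[ 0.6385 -0.0052  0.2502] [ 0.6708  0.7416  0.     -0.0006] [-0.1832  0.5187  1.3651  0.0007  1.2588 -0.2836] 0.07401852725216744 [-0.5624  0.1769  0.0441]
193 [ 0.5684 -0.1203  0.1864] min [ 0.5614 -0.1291  0.1562] max [ 0.5721 -0.1131  0.1926] top [ 0.5676 -0.1207  0.1899] [ 0.5614 -0.1291] [ 0.5719 -0.1131]
446 [ 0.6086 -0.0068  0.1848] min [ 0.6042 -0.026   0.1584] max [0.6119 0.0077 0.1947] top [ 0.6081 -0.0081  0.1922] [ 0.6045 -0.026 ] [0.6118 0.0077]
107 [ 0.6142 -0.0621  0.1719] min [ 0.6109 -0.073   0.1553] max [ 0.617  -0.0596  0.1867] top [ 0.6136 -0.061   0.183 ] [ 0.6109 -0.0643] [ 0.616  -0.0598]
1558 [0.6397 0.0693 0.1872] min [0.6231 0.0524 0.1852] max [0.6563 0.0852 0.1898] top [0.6397 0.0693 0.1872] [0.6231 0.0524] [0.6563 0.0852]
531 [ 0.6487 -0.0013  0.1871] min [ 0.644  -0.0215  0.1552] max [0.6546 0.0123 0.1946] top [ 0.6491 -0.0036  0.1925] [ 0.644  -0.0215] [0.6546 0.0121]
161 [ 0.6547 -0.0567  0.1715] min [ 0.6512 -0.0689  0.155 ] max [ 0.6592 -0.0552  0.1874] top [ 0.6547 -0.0562  0.1836] [ 0.6514 -0.058 ] [ 0.6588 -0.0553]
1122 [ 0.7379 -0.0181  0.1715] min [ 0.7241 -0.0359  0.1577] max [ 0.7564 -0.0041  0.175 ] top [ 0.739  -0.019   0.1728] [ 0.7241 -0.0359] [ 0.7564 -0.0043]
vent_grip 0.58 [294.2, 135.8] [0.642  0.0664 0.164 ]
broad_squeeze 0.55 [276.9, 224.4] [ 0.6349 -0.0069  0.18  ]
narrow_squeeze 0.86 [273.6, 285.1] [ 0.6375 -0.0651  0.18  ]
broad 0.74 [251.2, 205.5] [ 0.6081 -0.0069  0.13  ]
narrow 0.68 [250.6, 263.2] [ 0.612 -0.071  0.13 ]
gate_grip 0.72 [289.5, 207.1] [0.6444 0.0065 0.17  ]
```

View pics/w4.png

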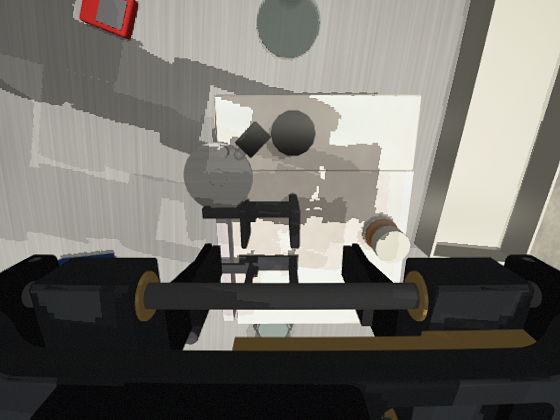

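{"op": "move_arm", "data": {
  "rows": [-2,-1,-10,0,0,0,0.1,0,0,-25,0,0,0,0.1,0,0,-25,0,0,0,0.1,0,0,-20,0,0,0,0.1,0,0,-9,0,0,0,0.1,0,0,0,0,0,0,0.1,0,0,0,0,0,0,0.6,0,0,0,0,0,0,0.6,0,0,0,0,0,0,0.6,0,0,0,0,0,0,1,0,0,0,0,0,0,1,0,0,0,0,0,0,1],
  "grip_force": 25
}}

```text
time: 13.65
position: [0.633, -0.0066, 0.162]
tool_rot: [0.67, 0.742, -0.003, -0.003]
ft_force: [-8.2, -1.0, 3.5]
grip_width: 0.0406
```

{"op": "move_arm", "data": {
  "rows": [0,0,0,0,0,0,1,0,0,0,0,0,0,1,0,0,0,0,0,0,1]
}}

```text
time: 13.95
position: [0.633, -0.0067, 0.162]
tool_rot: [0.67, 0.742, -0.003, -0.003]
ft_force: [-7.2, -0.9, 5.8]
grip_width: 0.0406
```

Run:
```python
from m import *
c=snap('side','sd5.png');print(robot.get_obs())
a=c['color'][120:300,170:370,::-1];cv2.imwrite('pics/sd5c.png',cv2.resize(a,None,fx=3.3,fy=3.3,interpolation=3))
```

```text
{'time': 14.0, 'q': array([-0.1855,  0.6109,  1.4615, -0.0029,  1.0773, -0.2862]), 'joint_velocities': array([-0.0009,  0.0007, -0.0006, -0.0013, -0.0008, -0.0005]), 'joint_torque': array([  1.107 , -43.8485, -18.8284,   0.9609,  -2.1494,   0.0791]), 'position': array([ 0.633 , -0.0067,  0.162 ]), 'tool_rot': array([ 0.6701,  0.7422, -0.0032, -0.0028]), 'ft_force': array([-6.8525, -1.5684,  5.4043]), 'moment': array([-0.3492,  1.338 ,  0.0166]), 'grip_width': 0.041041142265843836}
```

View pics/sd5c.png

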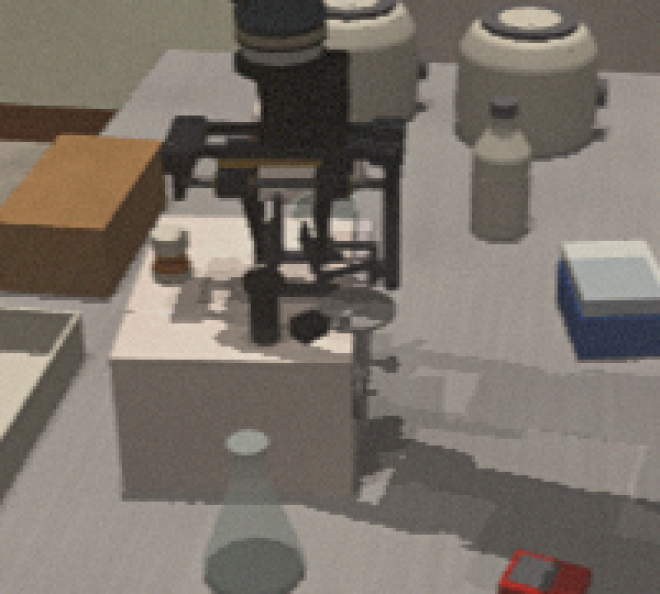

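{"op": "move_arm", "data": {
  "rows": [-2,0,0,0,0,0,1,0,0,0,0,0,0,1,0,0,0,0,0,0,1,0,0,0,0,0,0,1],
  "grip_force": 45
}}

```text
time: 14.4
position: [0.6333, -0.0066, 0.162]
tool_rot: [0.67, 0.742, -0.002, -0.001]
ft_force: [-5.3, -2.1, 5.5]
grip_width: 0.0397
```

Run:
```python
from m import *
o,c=wcam('w6.png');print(o['position'],o['grip_width'],o['ft_force'])
clusters(c,.145)
c=robot.camera('scene');print();clusters(c,.145)
a=c['color'][130:330,150:350,::-1];cv2.imwrite('pics/sc6c.png',cv2.resize(a,None,fx=3,fy=3,interpolation=3))
```

```text
[ 0.6333 -0.0066  0.162 ] 0.03970185807190075 [-5.3372 -2.14    5.452 ]
2933 [ 0.6046 -0.0036  0.1793] min [ 0.5606 -0.0216  0.145 ] max [0.6253 0.009  0.22  ] top [ 0.6108 -0.0128  0.2142] [ 0.6084 -0.0195] [ 0.6145 -0.0041]
208 [0.5791 0.0459 0.1462] min [0.574  0.041  0.1451] max [0.5841 0.0507 0.1478] top [0.5791 0.0459 0.1462] [0.574 0.041] [0.5841 0.0507]
5621 [0.6306 0.0666 0.1766] min [0.5904 0.0413 0.145 ] max [0.6563 0.0854 0.1897] top [0.6395 0.0694 0.1872] [0.6228 0.0523] [0.6563 0.0854]
355 [ 0.6129 -0.0655  0.152 ] min [ 0.601  -0.0763  0.1451] max [ 0.6203 -0.0594  0.1686] top [ 0.6135 -0.0612  0.1645] [ 0.6108 -0.0658] [ 0.616  -0.0596]
10 [ 0.6251 -0.0234  0.1907] min [ 0.6236 -0.0241  0.1898] max [ 0.6268 -0.0225  0.1914] top [ 0.6251 -0.0234  0.1907] [ 0.6236 -0.0241] [ 0.6268 -0.0225]
2221 [0.6525 0.0036 0.1883] min [ 0.6438 -0.0225  0.1451] max [0.665  0.0124 0.2198] top [ 0.6571 -0.0081  0.2141] [ 0.6536 -0.0144] [0.6591 0.0003]
271 [ 0.6546 -0.057   0.157 ] min [ 0.6511 -0.0676  0.145 ] max [ 0.6592 -0.0552  0.169 ] top [ 0.6548 -0.0567  0.1647] [ 0.6511 -0.059
[... 667 characters left out ...]
 [0.5981 0.0488 0.145 ] max [0.6101 0.0715 0.1501] top [0.6037 0.0618 0.1462] [0.5981 0.0488] [0.6101 0.0715]
13 [ 0.6168 -0.0629  0.1815] min [ 0.6133 -0.0666  0.1745] max [ 0.6192 -0.0607  0.1888] top [ 0.6172 -0.0628  0.1846] [ 0.6141 -0.0655] [ 0.6192 -0.0614]
271 [0.6445 0.0702 0.1769] min [0.6243 0.052  0.1455] max [0.6596 0.0847 0.1877] top [0.6428 0.0689 0.1843] [0.6243 0.052 ] [0.6596 0.0847]
93 [0.6571 0.0063 0.1677] min [ 0.6461 -0.0074  0.1459] max [0.6669 0.0118 0.1927] top [0.6607 0.0081 0.1892] [0.649 0.006] [0.6669 0.0106]
258 [ 0.7448 -0.0182  0.1662] min [ 0.7263 -0.0357  0.1451] max [ 0.7585 -0.0052  0.1749] top [ 0.7431 -0.0208  0.1715] [ 0.7263 -0.0357] [ 0.7579 -0.0058]
```

View pics/sc6c.png

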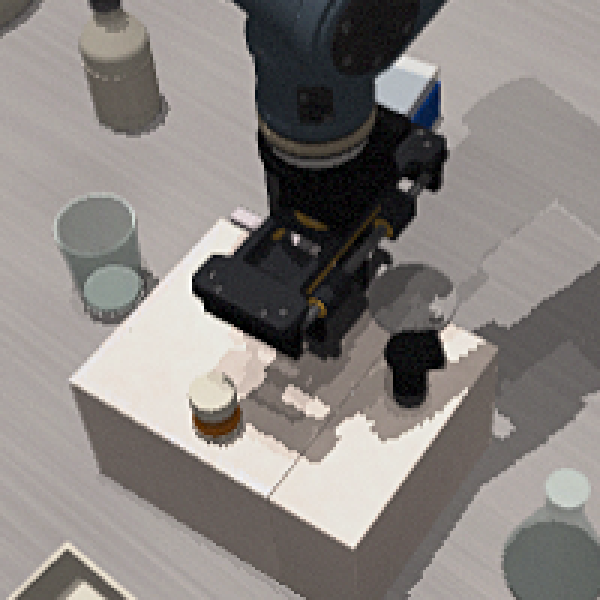

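View pics/w6.png

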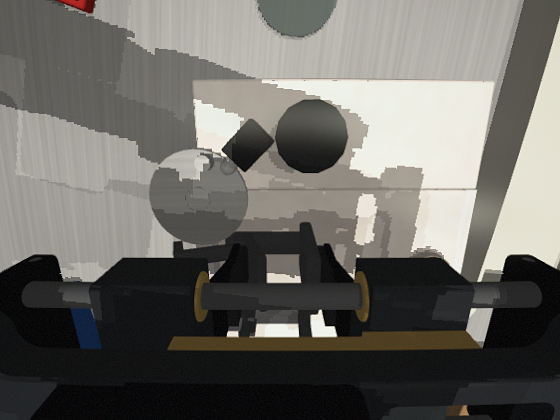

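{"op": "move_arm", "data": {
  "rows": [0,0,0,0,0,0,0.1,0,0,0,0,0,0,0.1,0,0,0,0,0,0,0.1,0,0,0,0,0,0,0.1,0,0,0,0,0,0,0.1,0,0,20,0,0,0,0.1,0,0,30,0,0,0,0.1,2,-20,20,0,0,0,0.1,2,-20,0,0,0,0,0.1,1,-18,0,0,0,0,0.1,0,0,0,0,0,0,0.1]
}}

```text
time: 15.6
position: [0.64, -0.0665, 0.231]
tool_rot: [0.672, 0.741, -0.0, 0.0]
ft_force: [0.4, 0.8, -0.3]
grip_width: 0.0784
```

Run:
```python
from m import *
o,c=wcam('w7.png');print(o['position'],o['tool_rot'],o['grip_width'],o['ft_force'],o['time'])
clusters(c,.145)
```

```text
[ 0.64   -0.0665  0.231 ] [ 0.6715  0.741  -0.0002  0.0002] 0.07835162179788722 [ 0.3846  0.8261 -0.2596] 15.6
1595 [ 0.6038 -0.0095  0.1679] min [ 0.5613 -0.0251  0.1456] max [0.6269 0.009  0.192 ] top [ 0.6222 -0.0072  0.1894] [ 0.6173 -0.0245] [0.6269 0.009 ]
895 [ 0.5999 -0.0684  0.1584] min [ 0.5686 -0.0775  0.145 ] max [ 0.6208 -0.0595  0.1945] top [ 0.6142 -0.067   0.1918] [ 0.6113 -0.0752] [ 0.617  -0.0602]
130 [0.579  0.0453 0.1462] min [0.5744 0.0408 0.1452] max [0.584  0.0498 0.1479] top [0.579  0.0453 0.1462] [0.5744 0.0408] [0.584  0.0498]
3442 [0.63   0.0656 0.1757] min [0.5905 0.0408 0.145 ] max [0.6563 0.0854 0.1896] top [0.6395 0.0685 0.1872] [0.6228 0.0518] [0.6563 0.0854]
701 [ 0.6487 -0.0044  0.1888] min [ 0.644  -0.0217  0.1451] max [0.6549 0.0118 0.195 ] top [ 0.6492 -0.0045  0.1926] [ 0.644  -0.0217] [0.6549 0.0118]
415 [ 0.6548 -0.0604  0.1813] min [ 0.6511 -0.0711  0.145 ] max [ 0.6597 -0.0555  0.1952] top [ 0.6554 -0.0626  0.1924] [ 0.6515 -0.0711] [ 0.6597 -0.0556]
1675 [ 0.7367 -0.0191  0.1688] min [ 0.7242 -0.0353  0.145 ] max [ 0.7556 -0.0047  0.1753] top [ 0.7389 -0.0198  0.173 ] [ 0.7244 -0.0353] [ 0.7556 -0.0048]
```

View pics/w7.png

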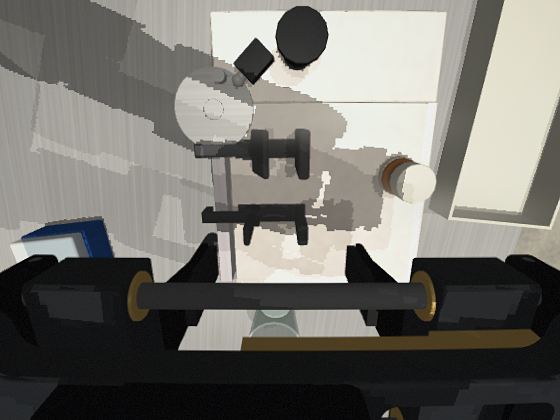

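{"op": "move_arm", "data": {
  "rows": [-2,1.5,-15,0,0,0,0.1,0,0,-25,0,0,0,0.1,0,0,-20,0,0,0,0.1,0,0,-9,0,0,0,0.1,0,0,0,0,0,0,0.1,0,0,0,0,0,0,0.6,0,0,0,0,0,0,0.6,0,0,0,0,0,0,0.6,0,0,0,0,0,0,1,0,0,0,0,0,0,1,0,0,0,0,0,0,1,0,0,0,0,0,0,1],
  "grip_force": 40
}}

```text
time: 16.85
position: [0.6393, -0.0626, 0.1628]
tool_rot: [0.671, 0.742, 0.001, 0.001]
ft_force: [3.4, 2.2, -1.4]
grip_width: 0.0403
```

{"op": "move_arm", "data": {
  "rows": [0,0,0,0,0,0,1,0,0,0,0,0,0,1,0,0,0,0,0,0,1]
}}

```text
time: 17.15
position: [0.6392, -0.0627, 0.1628]
tool_rot: [0.671, 0.742, 0.001, 0.001]
ft_force: [5.4, 1.3, -1.3]
grip_width: 0.04
```

Run:
```python
from m import *
o,c=wcam('w8.png');print(o['position'],o['tool_rot'],o['grip_width'],o['ft_force'],o['time'])
clusters(c,.145)
```

```text
[ 0.6392 -0.0627  0.1628] [0.6705 0.7419 0.001  0.0011] 0.03996698657568687 [ 5.4471  1.3256 -1.3325] 17.15
3048 [ 0.6037 -0.0093  0.1684] min [ 0.5616 -0.0251  0.1453] max [0.6267 0.0088 0.1924] top [ 0.6223 -0.0073  0.1896] [ 0.6173 -0.0248] [0.6267 0.0088]
2386 [ 0.6099 -0.0617  0.1803] min [ 0.5669 -0.0765  0.145 ] max [ 0.6311 -0.0525  0.22  ] top [ 0.6166 -0.0691  0.2143] [ 0.6139 -0.0754] [ 0.6202 -0.0612]
269 [0.5793 0.0453 0.1463] min [0.5741 0.0403 0.145 ] max [0.5843 0.0506 0.1483] top [0.5793 0.0453 0.1463] [0.5741 0.0403] [0.5843 0.0506]
4996 [0.6267 0.0599 0.1703] min [0.5907 0.0414 0.145 ] max [0.6561 0.0741 0.1894] top [0.6401 0.0611 0.187 ] [0.6229 0.0519] [0.6561 0.0701]
1677 [ 0.6482 -0.0038  0.1869] min [ 0.6439 -0.0215  0.145 ] max [0.655  0.0119 0.195 ] top [ 0.649  -0.0043  0.1927] [ 0.6439 -0.0215] [0.655  0.0118]
1856 [ 0.6597 -0.0546  0.1881] min [ 0.651 -0.071  0.145] max [ 0.6706 -0.0469  0.22  ] top [ 0.6624 -0.0645  0.2145] [ 0.659 -0.071] [ 0.6647 -0.0562]
3473 [ 0.736  -0.0187  0.1681] min [ 0.7239 -0.036   0.145 ] max [ 0.7566 -0.0047  0.1752] top [ 0.7385 -0.0196  0.1728] [ 0.7241 -0.036 ] [ 0.7566 -0.0047]
```

View pics/w8.png

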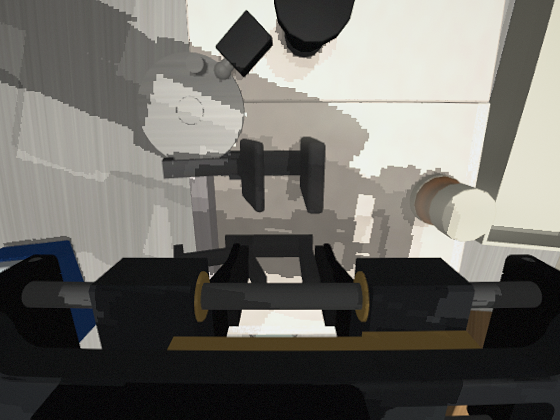

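{"op": "move_arm", "data": {
  "rows": [1.5,0,0,0,0,0,1,0,0,0,0,0,0,1,0,0,0,0,0,0,1,0,0,0,0,0,0,1],
  "grip_force": 50
}}

```text
time: 17.6
position: [0.6394, -0.0626, 0.1628]
tool_rot: [0.671, 0.742, 0.0, 0.0]
ft_force: [2.2, 2.1, 2.1]
grip_width: 0.0395
```

{"op": "move_arm", "data": {
  "rows": [0,0,0,0,0,0,0.1,0,0,0,0,0,0,0.1,0,0,0,0,0,0,0.1,0,0,0,0,0,0,0.1,0,0,0,0,0,0,0.1,0,0,20,0,0,0,0.1,0,0,30,0,0,0,0.1,-20,-15,30,0,0,0,0.1,-20,-15,0,0,0,0,0.1,-20,-15,0,0,0,0,0.1,-12,-12,0,0,0,0,0.1,0,0,0,0,0,0,0.3]
}}

```text
time: 18.8
position: [0.5661, -0.121, 0.2425]
tool_rot: [0.671, 0.741, -0.0, -0.0]
ft_force: [1.4, 0.3, 0.4]
grip_width: 0.0748
```

Run:
```python
from m import *
o,c=wcam('w9.png');print(o['position'],o['tool_rot'],o['grip_width'],o['ft_force'],o['time'],o['q'])
clusters(c,.145)
c=snap('scene','sc9.png');print();clusters(c,.145)
for r in robot.spot_point('scene','gate_grip')[:2]: print(r['conf'],at_z(c,r['at'],.17))
for r in robot.spot_point('scene','gate_hinge')[:2]: print(r['conf'],at_z(c,r['at'],.13))
a=c['color'][130:330,150:350,::-1];cv2.imwrite('pics/sc9c.png',cv2.resize(a,None,fx=3,fy=3,interpolation=3))
```

```text
[ 0.5661 -0.121   0.2425] [ 0.6714  0.7411 -0.0003 -0.0003] 0.07484269791527169 [1.4273 0.2744 0.4437] 18.8 [-0.4033  0.4428  1.5275 -0.0004  1.1721 -0.5017]
559 [ 0.5642 -0.1183  0.18  ] min [ 0.5565 -0.1289  0.145 ] max [ 0.5724 -0.1136  0.1933] top [ 0.5643 -0.1205  0.1906] [ 0.5565 -0.1289] [ 0.5723 -0.1137]
2546 [ 0.6059 -0.0101  0.1689] min [ 0.5612 -0.0262  0.145 ] max [0.6266 0.0087 0.1923] top [ 0.6214 -0.0084  0.189 ] [ 0.617 -0.025] [0.6266 0.0087]
1394 [ 0.6064 -0.0685  0.1638] min [ 0.5674 -0.0776  0.1452] max [ 0.6314 -0.0586  0.1918] top [ 0.627  -0.0663  0.1887] [ 0.6232 -0.0743] [ 0.6314 -0.0586]
145 [0.5788 0.0452 0.1464] min [0.5737 0.0405 0.145 ] max [0.5839 0.05   0.1483] top [0.5788 0.0452 0.1464] [0.5737 0.0405] [0.5839 0.05  ]
443 [0.6036 0.0514 0.1471] min [0.5905 0.0406 0.145 ] max [0.6186 0.0581 0.1496] top [0.6036 0.0514 0.1471] [0.5905 0.0406] [0.6186 0.0581]
99 [0.6393 0.058  0.1505] min [0.6321 0.0568 0.1452] max [0.6488 0.0614 0.1575] top [0.6398 0.0578 0.1526] [0.6339 0.0568] [0.6472 0.0596]
1686 [ 0.6466 -0.0058  0.1784] min [ 0.6431 -0.0224  0.1451]
[... 1155 characters left out ...]
0.0087]
268 [0.6443 0.07   0.1767] min [0.6254 0.052  0.1455] max [0.6585 0.0844 0.1868] top [0.6428 0.0688 0.1839] [0.6254 0.052 ] [0.6585 0.0844]
224 [ 0.6542 -0.0036  0.1723] min [ 0.6467 -0.0226  0.1454] max [0.6587 0.0117 0.1931] top [ 0.6529 -0.0049  0.1893] [ 0.6479 -0.0226] [0.6581 0.0116]
113 [ 0.66   -0.0624  0.1714] min [ 0.6524 -0.0716  0.145 ] max [ 0.6637 -0.0559  0.192 ] top [ 0.6593 -0.0636  0.1891] [ 0.654  -0.0716] [ 0.6637 -0.0567]
255 [ 0.7446 -0.0181  0.1664] min [ 0.727  -0.0366  0.1451] max [ 0.7576 -0.0058  0.1747] top [ 0.743  -0.0206  0.1715] [ 0.727  -0.0366] [ 0.7576 -0.0068]
0.75 [ 0.5693 -0.1243  0.17  ]
0.76 [0.5691 0.0139 0.13  ]
0.66 [ 0.5537 -0.1365  0.13  ]
```

View pics/w9.png

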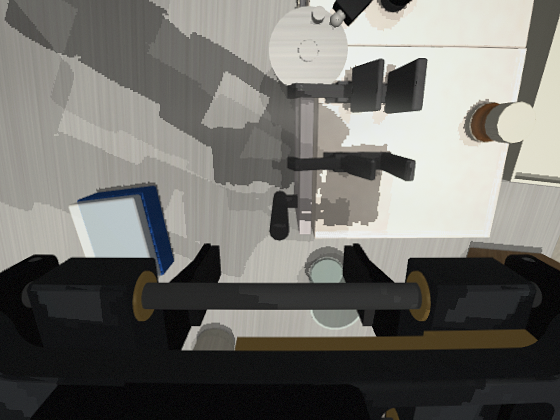

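View pics/sc9c.png

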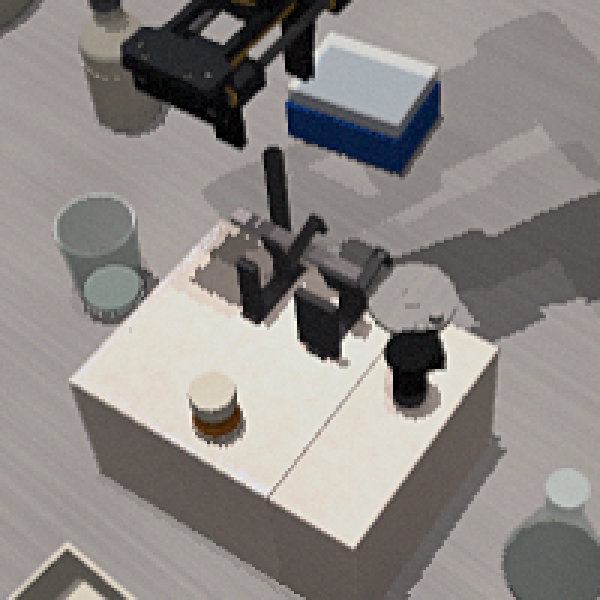

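{"op": "move_arm", "data": {
  "rows": [-1,0,-10,0,0,0,0.35,0,0,-25,0,0,0,0.35,0,0,-25,0,0,0,0.35,0,0,-20,0,0,0,0.35,0,0,-11,0,0,0,0.35,0,0,0,0,0,0,0.35,0,0,0,0,0,0,1,0,0,0,0,0,0,1,0,0,0,0,0,0,1,0,0,0,0,0,0,1,0,0,0,0,0,0,1,0,0,0,0,0,0,1],
  "grip_force": 30
}}

```text
time: 20.2
position: [0.5656, -0.1201, 0.1518]
tool_rot: [0.67, 0.742, -0.001, -0.0]
ft_force: [-6.4, -3.6, 4.1]
grip_width: 0.0167
```

{"op": "move_arm", "data": {
  "rows": [0,0,0,0,0,0,1,0,0,0,0,0,0,1,0,0,0,0,0,0,1]
}}

```text
time: 20.5
position: [0.5653, -0.1201, 0.1518]
tool_rot: [0.67, 0.742, -0.001, -0.001]
ft_force: [-4.9, -2.6, 4.9]
grip_width: 0.0147
```

Run:
```python
from m import *
o=robot.get_obs();print(o['position'],o['grip_width'],o['ft_force'],o['moment'])
h=np.array([.5742,.0202]); p0=np.array([.5645,-.1213])-h
th=0;last=p0
for d in [.05]+[.1]*12:
    th+=d; c,s=np.cos(th),np.sin(th)
    p=np.array([p0[0]*c+p0[1]*s,-p0[0]*s+p0[1]*c]); print(round(th,3),(p-last)*1000,p+h); last=p
```

```text
[ 0.5653 -0.1201  0.1518] 0.014727851825158761 [-4.904  -2.5931  4.8513] [-0.3979  0.7219  0.0241]
0.05 [-7.0599  0.6616] [ 0.5574 -0.1206]
0.15 [-13.9766   2.3768] [ 0.5435 -0.1183]
0.25 [-13.6695   3.7603] [ 0.5298 -0.1145]
0.35 [-13.2258   5.1062] [ 0.5166 -0.1094]
0.45 [-12.65    6.401] [ 0.5039 -0.103 ]
0.55 [-11.9478   7.6319] [ 0.492  -0.0954]
0.65 [-11.1262   8.7866] [ 0.4808 -0.0866]
0.75 [-10.1934   9.8535] [ 0.4707 -0.0767]
0.85 [-9.1587 10.8219] [ 0.4615 -0.0659]
0.95 [-8.0326 11.6822] [ 0.4535 -0.0542]
1.05 [-6.8262 12.4257] [ 0.4466 -0.0418]
1.15 [-5.5516 13.0451] [ 0.4411 -0.0287]
1.25 [-4.2215 13.5342] [ 0.4369 -0.0152]
```

{"op": "move_arm", "data": {
  "rows": [-7,0.5,0,0,0,-0.05,1,-7,1,0,0,0,-0.05,1,-7,1.4,0,0,0,-0.05,1,-7,1.8,0,0,0,-0.05,1,-6.7,2,0,0,0,-0.05,1,0,0,0,0,0,0,1],
  "grip_force": 35
}}

```text
time: 21.1
position: [0.5324, -0.1139, 0.1518]
tool_rot: [0.758, 0.653, 0.0, 0.001]
ft_force: [-0.2, -3.9, 1.6]
grip_width: 0.0151
```

{"op": "move_arm", "data": {
  "rows": [-13.2,5.1,0,0,0,-0.1,1,-12.7,6.4,0,0,0,-0.1,1,-11.9,7.6,0,0,0,-0.1,1,-11.1,8.8,0,0,0,-0.1,1,-10.2,9.9,0,0,0,-0.1,1,-9.2,10.8,0,0,0,-0.1,1,0,0,0,0,0,0,1]
}}

```text
time: 21.8
position: [0.4628, -0.0642, 0.1518]
tool_rot: [0.917, 0.4, -0.0, 0.0]
ft_force: [-3.5, -5.6, 1.1]
grip_width: 0.0149
```

{"op": "move_arm", "data": {
  "rows": [-8,11.7,0,0,0,-0.1,1,-6.8,12.4,0,0,0,-0.1,1,-5.6,13,0,0,0,-0.1,1,-4.2,13.5,0,0,0,-0.1,1,0,0,0,0,0,0,1,0,0,0,0,0,0,1,0,0,0,0,0,0,1,0,0,0,0,0,0,1,0,0,0,0,0,0,1]
}}

```text
time: 22.7
position: [0.4393, -0.0149, 0.1518]
tool_rot: [0.977, 0.211, -0.0, 0.0]
ft_force: [-3.9, -4.2, 6.4]
grip_width: 0.0152
```

Run:
```python
from m import *
o,c=wcam('w10.png');print(o['position'],o['tool_rot'],o['grip_width'],o['ft_force'],o['joint_velocities'],o['time'])
h=np.array([.5742,.0202]);p=o['position'][:2]-h;p0=np.array([.5645,-.1213])-h
print('theta',np.arctan2(p0[1],p0[0])-np.arctan2(p[1],p[0]),np.linalg.norm(p),np.linalg.norm(p0))
clusters(c,.145)
c=snap('scene','sc10.png');print();clusters(c,.145)
for t in ['flask','beaker','tube_rack','bottle','jar','tip_box','timer']:
    for r in robot.spot_point('scene',t)[:1]: print(t,r['conf'],at_z(c,r['at'],.13 if t=='jar' else 0))
```

```text
[ 0.4393 -0.0149  0.1518] [ 0.9774  0.2113 -0.0002  0.0003] 0.01523681396951405 [-3.8919 -4.161   6.4108] [-0.     -0.0003 -0.0002  0.0005  0.0019 -0.002 ] 22.7
theta 1.247726241302346 0.13941714688588244 0.14183208381744944
1562 [ 0.5734 -0.013   0.1561] min [ 0.5603 -0.0195  0.1451] max [ 0.5917 -0.0067  0.163 ] top [ 0.5736 -0.013   0.1582] [ 0.5634 -0.0193] [ 0.5898 -0.007 ]
3011 [ 0.5932 -0.0696  0.1534] min [ 0.5663 -0.0785  0.145 ] max [ 0.6185 -0.0597  0.1625] top [ 0.5845 -0.071   0.1576] [ 0.5696 -0.0785] [ 0.6185 -0.063 ]

76 [ 0.5836 -0.0122  0.1528] min [ 0.5654 -0.0197  0.1462] max [ 0.6007 -0.0061  0.1606] top [ 0.5787 -0.0133  0.1555] [ 0.5679 -0.0197] [ 0.5912 -0.0081]
145 [ 0.6062 -0.0684  0.1593] min [ 0.5706 -0.0785  0.1453] max [ 0.6338 -0.059   0.1896] top [ 0.632  -0.0664  0.1861] [ 0.6279 -0.0736] [ 0.6338 -0.0596]
14 [0.6036 0.0595 0.1458] min [0.5956 0.0487 0.1452] max [0.6125 0.0714 0.1476] top [0.6036 0.0595 0.1458] [0.5956 0.0487] [0.6125 0.0714]
100 [ 0.6226 -0.0064  0.1744] min [ 0.6122 -0.0261  0.1459] max [0.6292 0.0084 0.1899] top [ 0.626  -0.0074  0
[... 160 characters left out ...]
522] [0.6586 0.0847]
226 [ 0.6544 -0.0035  0.1723] min [ 0.6458 -0.0228  0.1451] max [0.6585 0.0117 0.1929] top [ 0.6531 -0.0046  0.1896] [ 0.6458 -0.0228] [0.6576 0.0112]
114 [ 0.66   -0.0624  0.1712] min [ 0.654  -0.0732  0.1452] max [ 0.664  -0.0553  0.193 ] top [ 0.6595 -0.0636  0.1893] [ 0.6549 -0.0715] [ 0.664  -0.0559]
254 [ 0.7447 -0.0182  0.1665] min [ 0.7264 -0.0358  0.1452] max [ 0.7581 -0.0059  0.1753] top [ 0.7428 -0.0208  0.1716] [ 0.7264 -0.0358] [ 0.7579 -0.0061]
flask 0.69 [0.6311 0.1929 0.    ]
beaker 0.64 [ 0.6498 -0.2528  0.    ]
bottle 0.97 [ 0.4756 -0.4062  0.    ]
jar 0.82 [ 0.7394 -0.0257  0.13  ]
tip_box 0.8 [ 0.3681 -0.205   0.    ]
timer 0.96 [0.4149 0.1838 0.    ]
```

View pics/sc10.png

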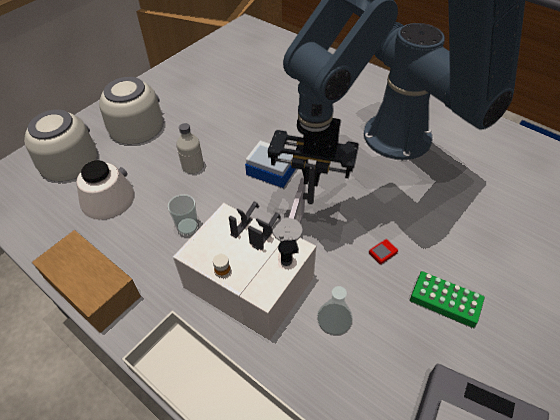

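View pics/w10.png

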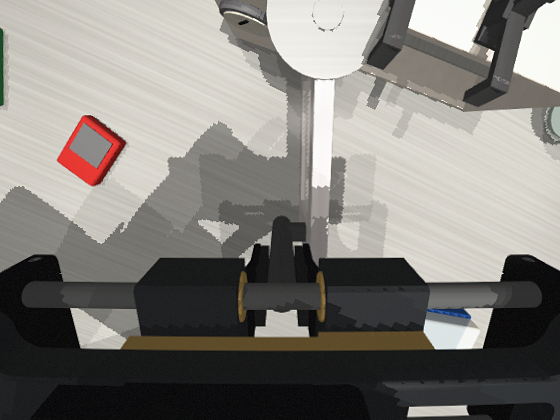

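```bash
python3 -c "
from rig import robot
print(robot.hand_in())"
```

```text
the job is handed in; nothing more can be done
None
```

I carried out the whole sequence and handed the job in at about 23 s, with the gate open at about 1.25 rad and still held. The hand-in gives no verdict, so this rests on my own checks:

- **Vent:** I pulled the knob fully up; its cap top went from 187 to 213 mm. I then pushed it home, back to 187 mm. The pads gripped the cap (width 31 mm) rather than the 24 mm waist. My first close was too high, so I re-gripped lower, but the pads still caught the cap. It did not slip.
- **Catches:** I squeezed the broad one first, then the narrow one, each to a finger width of about 40 mm. In the last picture both paddle tops had still moved about 14.5 mm, which is a tilt of roughly 0.3 rad. One wrist view put the narrow one lower, at about 0.26 rad, still above the 0.22 limit. I inferred finger contact on both sides from the width and the small net force, not from a direct reading.
- **Gate:** I swung it by its handle and it is gripped at 35 N (width 15 mm, post 16 mm). The angle is worked out from the tool position. The arm was at rest.
- **Bystanders:** None looked moved in the last picture. Detector positions agreed within about 8 mm of the start for all but two. The tip box read about 13 mm off, probably because the gripper hid part of it. The tube rack was not detected at the end, but it looked the same in the picture.

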